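# Reset the steamer, align the panel's quarter-turn fastener and hold the panel shut

### The arm

A 6-joint arm with a two-finger parallel gripper is mounted at the origin on the work surface. World frame = base frame: x ahead of the robot, y to its left, z up, the work surface at z = 0. Lengths are in mm, angles in rad, forces in N, time in s.
With the tool pointing down it reaches from about 275 to 1000 mm from the base axis. Payload 8.4 kg.
Tool frame: the origin (TCP) lies at the very end of the fingers, on their centre line; the grasp point (between the pads) lies 19 mm behind it; z points along the fingers, y is the direction in which the jaws open and shut (so a half turn about z gives the same grasp; the last joint's range is limited). The gripper opens to 85 mm and grips with 20 to 120 N. Pads are 22 mm wide; open, the fingers measure 114 mm over their backs; the gripper's body (76 mm by 85 mm) begins 54 mm behind the grasp point. The pads swing forward as they close: fully open they stand 13 mm farther back than shut.
Start: joints at [1.114, 0.353, 1.633, -0, 1.155, -0.002], TCP at [274.55, 561.471, 191.381] pointing down, gripper open.
Joint ranges: [-2.63, 2.63], [-0.92, 2.1], [0.06, 2.66], [-1.3, 4.44], [0, 2.69], [-3.02, 3.02]. Speed limits (rad/s): [2.22, 2.22, 2.79, 3.14, 3.14, 3.14].

### API

Orientations are given as [roll, pitch, yaw] about the fixed x, y, z axes, in that order (R = Rz(yaw) Ry(pitch) Rx(roll)).
In Python, from rig import r gives the robot as it stands.
- The arm moves only by the tool move_arm, never from a script. Its argument "increments" is a list of rows, each an object of numbers: "tx", "ty", "tz": the shift along the tool's x, y, z in cm; "rx", "ry", "rz": the turn, a rotation vector about the tool's x, y, z in degrees; "gripper": the gripper's target within -1 to 1 (fully open at 1, half-way at 0, shut at -1). A call has 1 to 12 rows; each row shifts and turns the commanded pose from where the row before left it, along the tool's axes as they then stand; what a row does not reach is not made up. A row lasts 1/10 s, in which the tool goes at most 50 mm and 8.59 degrees, less where a joint would pass 70% of its speed; a pose out of reach is approached as far as the arm can. A call is refused whole if a number of a shift passes 5 or a number of a turn 8.59, either way. A call with a gripper value outside its range is refused whole. The fingers move at their own pace and stop on an object; "squeeze" is the grip in N (left out, the last holds). Time passes only in rows, so rows that do not move let the fingers close. It gives the time, the measured TCP pose, the force and the opening at its end, in the units of the state.
- r.sense(): the state, without advancing time (a new reading comes with each control period).
- r.grab_frame(name): name is "side" or "top" or "wrist"; returns (picture, depth): 480x640x3 uint8, red, green, blue; 480x640 float32, mm along the optical axis (not along the pixel's ray), 0 where there is no reading.
- r.camera_model(name): a dict with "fx", "fy", "cx", "cy" (pixels), "k1" (the pictures are not rectified: a ray, as slopes to the right and down, at radius r is drawn at 1 + k1 r^2 times it, then the intrinsics apply), "R" (3x3) and "t" (3): a world point X has camera coordinates R X + t; the wrist camera has in their place "hand_eye" (4x4, takes a point from camera to tool coordinates, whose origin is the TCP and whose axes are the flange's). Camera axes: x right, y down, z forward; pixel columns grow to the right and rows downward; lengths in mm; the calibration is good to about 2 mm. A picture is of the moment at which its call begins: read the wrist's pose just before it. camera_model takes no time and is no camera call.
- r.sign_off(): hands the job in, once; it reports no verdict.
Trained networks look in the newest picture that a camera, given by its name, has taken for a name from the list of things; names that differ only in an ending like _2 or _b are one class to them, and where a whole thing is asked for, a point or a joint stands for the part that bears it (a point fixed in the world has none). Each returns a list of dicts, best first, with "confidence" (0 to 1); they miss things now and then, are a little off and sometimes report something else, mostly with a low value. They report only what shows in the picture. A call takes as long as a camera call. They do not tell look-alikes from the thing itself.
- r.cut_out(query, camera): "mask" (480x640 bool, what is visible of it) and "bbox" ([left, top, right, bottom] in pixels, round what is visible of it).
- r.place_of(query, camera): "location" ([row, column] in pixels: a listed point, or the origin of a listed thing).
The state is a dict: "clock": time; "qpos": joint angles; "qvel": joint speeds; "joint_efforts": joint torques, N m; "eef_pos": TCP position; "tcp_rot": TCP orientation; "contact_force": force on the tool from outside, world axes, zero at the start; "wrist_torque": the same for the moment, N m; "opening": opening from 0.0 (shut) to 1.0 (fully open).
Only numpy, scipy, OpenCV 4.12 (cv2) and the standard library are available. Lean on these libraries where they do the work, as an engineer would, in place of code of your own. Each camera call takes 0.05 s, during which the arm holds its last target. There are 200 camera calls.

### The job

Take the pin tool from its wooden block, push the small recessed reset button of the steamer's control housing fully in with its pin (not with the fingers), and stand the tool back in its block, fully home and let go. Then turn the quarter-turn fastener on the access panel clockwise until its slot lines up with the two marks, and press the panel down fully against its seal. Finish while still holding the panel pressed fully down with the fastener aligned; leave the tin, the hat block and the brush where they are.

Things in the scene. Friction and masses are not known exactly. Their poses are not given: they have to be found in the camera images.
- housing: Grey steel control housing of a felt steamer, fixed to the bench: 180 (x) x 300 (y) x 82 mm high. Origin at the centre of its underside, z up. The recessed reset button is on its flat top towards +y, the access panel covers the top towards -y.
- button_hole (a point): Mouth of the round hole over the reset button, on the housing's top at housing (0, +105, 84) mm, in a steel collar 28 mm across and 2 mm high; z up. The hole is 14 mm across; the button's face (12 mm across) lies 12 mm below this mouth. Too deep and narrow for fingers.
- reset_button (a joint): Travel in m of the white spring button at the bottom of the hole: 0 out, 0.004 fully in. It takes about 2 N to start and 4 N fully in, and springs back when let go.
- panel_top (a point): Centre of the upper face of the aluminium access panel (160 x 170 x 6 mm), at housing (0, -50) mm; it is 101 mm above the bench with the panel up, 91 mm with it fully down. Axes as the housing's. Two dark index marks (32 mm long, 3 mm wide) on the face run along the panel's y, one on each side of the fastener.
- panel (a joint): How far in m the panel has been pressed straight down on its spring plungers: 0 up (gap of 10 mm to its rubber seal on the frame), 0.010 fully down on the seal. It takes about 6 N to start and 12 N fully down, and rises again when let go. If the fastener is not aligned its cam bar meets the frame after 4 mm and the panel goes no further.
- fastener_grip (a point): Centre of the top of the wing of the quarter-turn fastener in the middle of the panel, on its turning axis, 29 mm above the panel's upper face (130 mm above the bench with the panel up); it moves with the panel. The wing is an upright steel bar 46 mm long (along this point's x), 12 mm thick (y), 26 mm tall, its slot a dark line along the top; it stands on a disc 48 mm across and 3 mm thick. z up.
- fastener (a joint): Angle in rad of the fastener, growing clockwise seen from above. At 0 the wing lies along the housing's x, across the marks; at 1.571 it lies along the housing's y, in line with both marks (aligned). Range -0.1 to 2.2 with no stop or click at 1.571; it stays where it is left (friction about 0.06 N m).
- holder: Light wooden block 60 x 60 x 45 mm, fixed, with a vertical hole 10 mm across and 40 mm deep in the middle of its top. Origin at the centre of its underside.
- pin_tool: Awl-like pin tool standing upright in the holder, 107 mm long. Origin at the tip of the pin, z up along the tool. Steel pin 5 mm across from 0 to 35 mm, brass collar 25 mm across from 35 to 40 mm, round wooden handle 20 mm across from 40 to 100 mm, rounded to its end at 107 mm; about 50 to 100 g. In the holder the collar rests on the block's top and the tip is 10 mm above the bench.
- wax_tin: Bystander: closed flat tin 72 mm across, 38 mm high. Origin at the centre of its underside.
- hat_block: Bystander: wooden dome-shaped hat block 164 mm across, 131 mm high. Origin at the centre of its underside.
- hat_brush: Bystander: brush 50 x 150 x 34 mm lying on its bristles, long side along its y. Origin at the centre of its underside.
Things that resemble listed ones, but are neither listed nor needed, are in the scene too. Leave any turquoise look-alike of the pin_tool alone.

How it is judged:
By the outcome, as a careful person would: the job done as asked, in the order asked, and still so for the second after the job is handed in, while the arm keeps its last pose, push and grip.
It also fails if it takes over 64 s, if anything falls off the work surface, if the arm or the gripper's body presses on something with over 40 N, if the wrist force passes 120 N, or if a joint passes its speed limit or range.

## Working session

There is one attempt and no reset: what is moved stays moved. The work goes in short steps, Python scripts to look and compute and a tool call to move; the robot and the scene stay as the last step left them, time stands still between calls to the robot, and variables do not carry over. Pictures are saved under pics/ and viewed, about 8 in all and at most 12, crops included, and the job is handed in when it is done.

Besides the shell and the picture viewer there is one more tool, called after "Call:" by a JSON object that holds its "op" and its "data", one argument or row to a line. move_arm: Moves the arm, as the interface text tells. Its arguments: {"type":"object","properties":{"increments":{"type":"array","items":{"type":"object","properties":{"tx":{"type":"number"},"ty":{"type":"number"},"tz":{"type":"number"},"rx":{"type":"number"},"ry":{"type":"number"},"rz":{"type":"number"},"gripper":{"type":"number"}}}},"squeeze":{"type":"number"}},"required":["increments"]}

```bash
mkdir -p pics; ls
python3 - <<'E'
from rig import r
import cv2,numpy as np
s=r.sense();print(s)
for n in ("side","top"):
    p,d=r.grab_frame(n);cv2.imwrite(f"pics/{n}0.png",p[:,:,::-1]);np.save(f"{n}0.npy",d)
    m=r.camera_model(n);print(n,m)
    for q in ("housing","button_hole","panel_top","fastener_grip","holder","pin_tool"):
        print(q,[(np.round(x["location"],1).tolist(),round(x["confidence"],2)) for x in r.place_of(q,n)])
print(r.camera_model("wrist"))
E
```

```text
pics
{'clock': 0.0, 'qpos': array([ 1.11361175e+00,  3.53629070e-01,  1.63414032e+00, -1.12890683e-06,
        1.15521995e+00, -2.39021157e-03]), 'qvel': array([-0.00049568, -0.00057316, -0.00180048,  0.00104125, -0.00090967,
       -0.00108048]), 'joint_efforts': array([-4.57595925e-04, -6.05263495e+01, -3.42062581e+01,  3.09356892e-05,
        9.29452654e-03, -1.23116749e-05]), 'eef_pos': array([274.30443906, 560.98647639, 190.67099949]), 'tcp_rot': array([-3.14019597e+00, -2.30619543e-06,  2.68679874e+00]), 'contact_force': array([-0.27480008,  0.3782864 ,  0.26671228]), 'wrist_torque': array([-0.01551709, -0.01910671, -0.00773002]), 'opening': 0.998664667521302}
side {'fx': 536.7009871736177, 'fy': 536.7009871736177, 'cx': 321.6493839621997, 'cy': 237.5470902773607, 'k1': -0.09462629686802204, 'R': array([[-0.99111003, -0.1324449 , -0.01261995],
       [-0.05712781,  0.50931709, -0.85868069],
       [ 0.12015544, -0.85032609, -0.51235556]]), 't': array([ 595.46407997,  165.01776206, 1044.59163501])}
housing [([266.2, 352.8], 0.58)]
button_hole [([258.9, 364.8], 0.8)]
panel_top [(
[... 633 characters left out ...]
.78)]
panel_top []
fastener_grip [([245.7, 384.2], 0.7)]
holder [([232.5, 188.6], 0.73)]
pin_tool [([263.5, 189.3], 0.67), ([235.1, 160.2], 0.6), ([231.2, 190.0], 0.52), ([260.3, 149.6], 0.45), ([258.5, 215.5], 0.44)]
{'fx': 409.4705578843626, 'fy': 409.4705578843626, 'cx': 313.1858160253873, 'cy': 241.3421257129744, 'k1': -0.08804097005174893, 'hand_eye': array([[-1.22655682e-03, -9.49076958e-01, -3.15041938e-01,
         8.02213397e+01],
       [ 9.99999235e-01, -1.11357368e-03, -5.38622757e-04,
        -3.60833902e-01],
       [ 1.60372036e-04, -3.15042358e-01,  9.49077598e-01,
        -1.82484842e+02],
       [ 0.00000000e+00,  0.00000000e+00,  0.00000000e+00,
         1.00000000e+00]])}
```

View pics/side0.png

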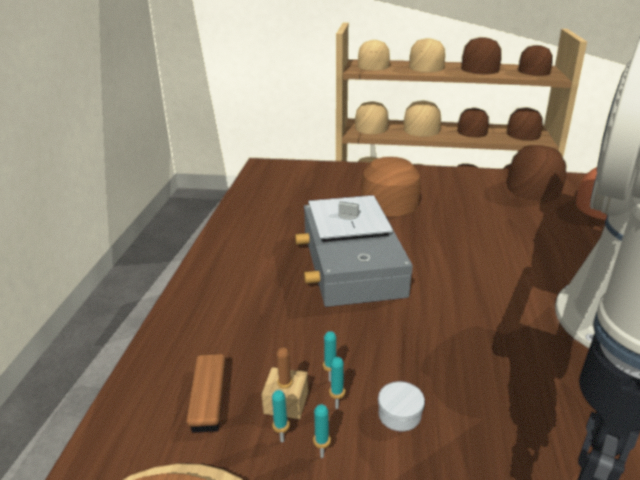

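View pics/top0.png

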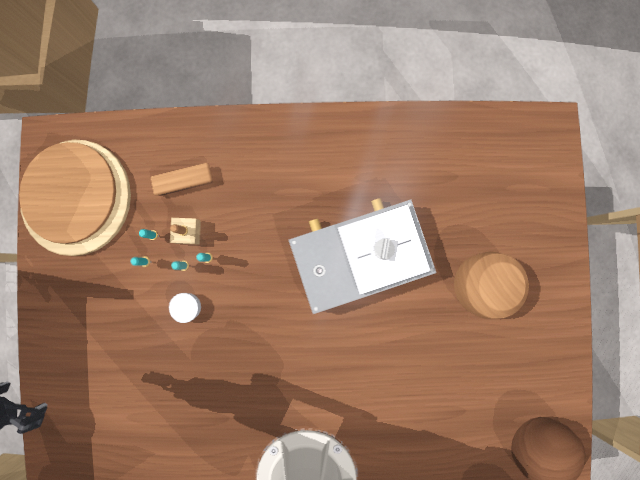

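Side: the brown-handled tool stands in its block at about (284,380) with four turquoise decoys around it. Top: the block is at (185,231), the housing at (360,256), the hole at (319,271) and the wing at (386,248).

```bash
cat > h.py <<'E'
from rig import r
import cv2,numpy as np
from scipy.spatial.transform import Rotation as Ro
def cam(n,s=None):
    m=r.camera_model(n)
    if n=="wrist":
        s=s or r.sense();T=np.eye(4);T[:3,:3]=Ro.from_euler("xyz",s["tcp_rot"]).as_matrix();T[:3,3]=s["eef_pos"]
        C=T@m["hand_eye"];R=C[:3,:3];c=C[:3,3]
    else: R=np.array(m["R"]).T;c=-R@np.array(m["t"])
    return m,R,c
def ray(n,u,v,s=None):
    m,R,c=cam(n,s);x=(u-m["cx"])/m["fx"];y=(v-m["cy"])/m["fy"];a,b=x,y
    for _ in range(20):
        k=1+m["k1"]*(a*a+b*b);a,b=x/k,y/k
    return c,R@np.array([a,b,1.])
def at_z(n,u,v,z,s=None):
    c,d=ray(n,u,v,s);return c+d*(z-c[2])/d[2]
def proj(n,X,s=None):
    m,R,c=cam(n,s);p=(np.array(X)-c)@R;a,b=p[0]/p[2],p[1]/p[2];k=1+m["k1"]*(a*a+b*b)
    return a*k*m["fx"]+m["cx"],b*k*m["fy"]+m["cy"]
def tri(obs):
    A=np.zeros((3,3));q=np.zeros(3)
    for n,u,v in obs:
        c,d=ray(n,u,v);d/=np.linalg.norm(d);P=np.eye(3)-np.outer(d,d);A+=P;q+=P@c
    return np.linalg.solve(A,q)
E
python3 - <<'E'
from h import *
print("hole",at_z("top",319.5,271.5,84),at_z("side",364,258,84),tri([("top",319.5,271.5),("side",364,258)]))
print("fast",at_z("top",384.2,245.7,130),at_z("side",349.4,201.3,130))
print("corners",[at_z("top",*p,82).round(0) for p in((290,239),(314,313))],[at_z("top",*p,101).round(0) for p in((411,202),(436,271),(338,225),(359,294))])
print("marks",[at_z("top",*p,101).round(0) for p in((358,258),(411,240))])
print("tool top",tri([("top",178,230),("side",284,350)]),at_z("side",284,350,117),at_z("top",178,230,117))
for p in((171,218),(200,219),(171,244),(199,244)):print("block",at_z("top",*p,45).round())
print("turq",[at_z("top",*p,110).round(0) for p in((144,233),(136,260),(176,267),(208,257))])
print("tin",at_z("top",184,307,38).round())
m,R,c=cam("top");print(c)
E
```

```text
hole [516.61921624 -48.12731764  84.        ] [517.74617067 -41.98067671  84.        ] [517.30415464 -48.10477316  80.0593093 ]
fast [ 570.30096405 -191.75169619  130.        ] [ 562.71582785 -203.40282748  130.        ]
corners [array([593.,  18.,  82.]), array([422., -33.,  82.])] [array([ 670., -261.,  101.]), array([ 511., -313.,  101.]), array([621., -92., 101.]), array([ 464., -136.,  101.])]
marks [array([ 545., -136.,  101.]), array([ 583., -258.,  101.])]
tool top [620.1278987  271.5849441  107.53791416] [619.97486536 281.5893151  117.        ] [617.05663712 268.2810236  117.        ]
block [653. 308.  45.]
block [649. 237.  45.]
block [590. 308.  45.]
block [588. 239.  45.]
turq [array([613., 350., 110.]), array([552., 369., 110.]), array([534., 276., 110.]), array([555., 202., 110.])]
tin [438. 280.  38.]
[ 528.26461163  -43.57119831 1118.80053536]
```

Call:
{"op": "move_arm", "data": {
  "increments": [
    {"rz": 8.04, "gripper": 0.1},
    {"rz": 8.04},
    {"rz": 8.04},
    {"rz": 8.04},
    {"rz": 8.04}
  ]
}}

```text
invalid input
```

Call:
{"op": "move_arm", "data": {
  "increments": [
    {"tx": -4.04, "ty": 2.01},
    {"tx": -4.04, "ty": 2.01},
    {"tx": -4.04, "ty": 2.01},
    {"tx": -4.04, "ty": 2.01},
    {"tx": -4.04, "ty": 2.01},
    {"tx": -4.04, "ty": 2.01},
    {"tx": -4.04, "ty": 2.01},
    {"tx": -4.04, "ty": 2.01},
    {"tx": -4.04, "ty": 2.01},
    {"tx": -4.04, "ty": 2.01},
    {},
    {}
  ]
}}

```text
invalid input
```

Run:
```python
from h import *
s=r.sense();print(s["clock"],s["eef_pos"],s["tcp_rot"],s["qpos"],s["opening"])
p,d=r.grab_frame("wrist");cv2.imwrite("pics/w1.png",p[:,:,::-1]);np.save("w1.npy",d)
for q in("pin_tool","holder"):
  for x in r.place_of(q,"wrist"):
    v,u=x["location"];print(q,round(x["confidence"],2),round(u),round(v),at_z("wrist",u,v,10 if q=="pin_tool" else 0,s).round(1))
```

```text
0.7 [274.53355368 561.43057805 191.36117883] [-3.14149255e+00 -4.25313091e-06  2.68678634e+00] [ 1.11359338e+00  3.53005450e-01  1.63343823e+00  4.38653112e-06
  1.15524908e+00 -2.39840367e-03] 1.0041769925208683
```

View pics/w1.png

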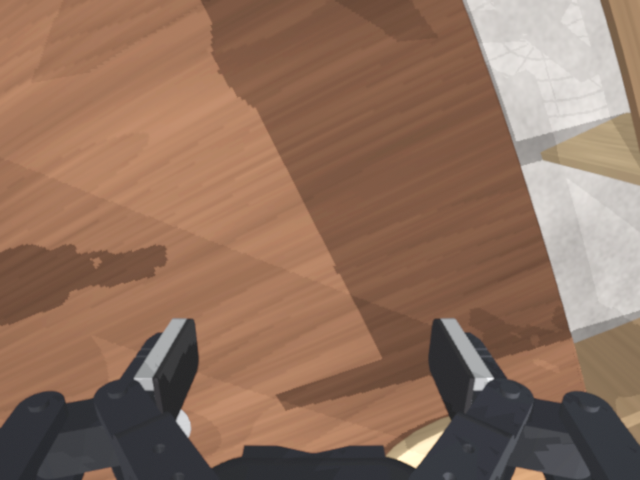

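The picture shows only bench, because the moves were refused. I'll try again with every key filled in.

Call:
{"op": "move_arm", "data": {
  "increments": [
    {"tx": 0, "ty": 0, "tz": 0, "rx": 0, "ry": 0, "rz": 8.04, "gripper": 0.1},
    {"tx": 0, "ty": 0, "tz": 0, "rx": 0, "ry": 0, "rz": 8.04, "gripper": 0.1},
    {"tx": 0, "ty": 0, "tz": 0, "rx": 0, "ry": 0, "rz": 8.04, "gripper": 0.1},
    {"tx": 0, "ty": 0, "tz": 0, "rx": 0, "ry": 0, "rz": 8.04, "gripper": 0.1},
    {"tx": 0, "ty": 0, "tz": 0, "rx": 0, "ry": 0, "rz": 8.04, "gripper": 0.1}
  ],
  "squeeze": 40
}}

```text
clock: 1.35
eef_pos: [274.5, 561.5, 191.4]
tcp_rot: [-3.142, 0.0, 1.979]
contact_force: [0.2, -0.7, 0.7]
opening: 0.552
```

Call:
{"op": "move_arm", "data": {
  "increments": [
    {"tx": -4.04, "ty": 2.01, "tz": 0, "rx": 0, "ry": 0, "rz": 0, "gripper": 0.1},
    {"tx": -4.04, "ty": 2.01, "tz": 0, "rx": 0, "ry": 0, "rz": 0, "gripper": 0.1},
    {"tx": -4.04, "ty": 2.01, "tz": 0, "rx": 0, "ry": 0, "rz": 0, "gripper": 0.1},
    {"tx": -4.04, "ty": 2.01, "tz": 0, "rx": 0, "ry": 0, "rz": 0, "gripper": 0.1},
    {"tx": -4.04, "ty": 2.01, "tz": 0, "rx": 0, "ry": 0, "rz": 0, "gripper": 0.1},
    {"tx": -4.04, "ty": 2.01, "tz": 0, "rx": 0, "ry": 0, "rz": 0, "gripper": 0.1},
    {"tx": -4.04, "ty": 2.01, "tz": 0, "rx": 0, "ry": 0, "rz": 0, "gripper": 0.1},
    {"tx": -4.04, "ty": 2.01, "tz": 0, "rx": 0, "ry": 0, "rz": 0, "gripper": 0.1},
    {"tx": -4.04, "ty": 2.01, "tz": 0, "rx": 0, "ry": 0, "rz": 0, "gripper": 0.1},
    {"tx": -4.04, "ty": 2.01, "tz": 0, "rx": 0, "ry": 0, "rz": 0, "gripper": 0.1},
    {"tx": 0, "ty": 0, "tz": 0, "rx": 0, "ry": 0, "rz": 0, "gripper": 0.1},
    {"tx": 0, "ty": 0, "tz": 0, "rx": 0, "ry": 0, "rz": 0, "gripper": 0.1}
  ],
  "squeeze": 40
}}

```text
clock: 2.55
eef_pos: [621.6, 271.7, 191.0]
tcp_rot: [-3.141, -0.0, 1.983]
contact_force: [0.3, 0.1, 0.9]
opening: 0.55
```

Run:
```python
from h import *
s=r.sense();print(s["clock"],s["eef_pos"],s["tcp_rot"],s["qpos"],s["opening"])
p,d=r.grab_frame("wrist");cv2.imwrite("pics/w2.png",p[:,:,::-1]);np.save("w2.npy",d)
for q in("pin_tool","holder"):
  for x in r.place_of(q,"wrist"):
    v,u=x["location"];print(q,round(x["confidence"],2),round(u),round(v),at_z("wrist",u,v,10 if q=="pin_tool" else 0,s).round(1))
```

```text
2.55 [621.5733503  271.70505081 190.96654321] [-3.14094746e+00 -2.77043222e-04  1.98298509e+00] [ 4.09728810e-01  4.36179671e-01  1.50929843e+00  2.95914635e-04
  1.19676043e+00 -2.56825515e-03] 0.5503534931526706
pin_tool 0.92 349 105 [616.8 359.1  10. ]
pin_tool 0.92 288 53 [553.4 376.7  10. ]
pin_tool 0.9 233 212 [559.  231.7  10. ]
pin_tool 0.59 235 148 [540.3 285.7  10. ]
pin_tool 0.58 320 194 [625.1 278.6  10. ]
holder 0.72 323 187 [626.  283.7   0. ]
```

View pics/w2.png

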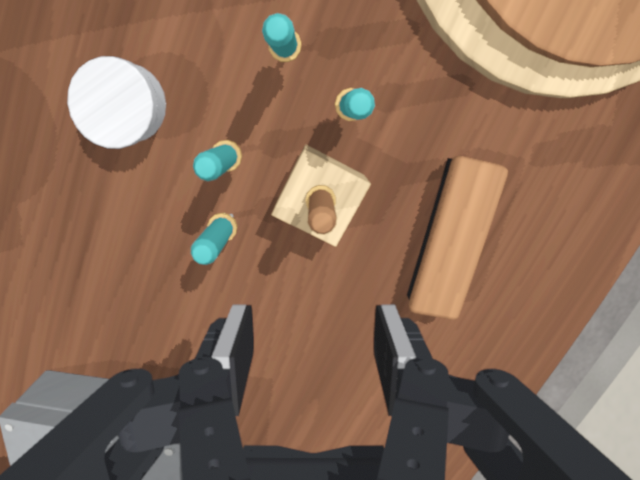

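The wrist view shows the brown handle's top at about (322,220), its collar at (320,198), and the block-top corners at (307,147), (371,183), (336,246) and (272,213).

Run:
```python
from h import *
s=r.sense();d=np.load("w2.npy")
c=[at_z("wrist",*p,45,s) for p in((307,147),(371,183),(336,246),(272,213))]
print(np.mean(c,0),[np.linalg.norm(c[i]-c[i-1]).round() for i in range(4)])
for z in(100,112):print(at_z("wrist",322,220,z,s))
print("collar",at_z("wrist",320,198,50,s))
m,R,cc=cam("wrist",s)
def pt(u,v):
    _,q=ray("wrist",u,v,s);return cc+q*d[v,u]
print(pt(322,222),pt(350,180),pt(322,215))
X=s["eef_pos"];Rt=Ro.from_euler("xyz",s["tcp_rot"]).as_matrix()
t=at_z("wrist",322,220,110,s);print("shift tool",Rt.T@(t-X))
```

```text
[623.21676668 283.71626614  45.        ] [np.float64(61.0), np.float64(59.0), np.float64(61.0), np.float64(61.0)]
[623.94516372 280.32090959 100.        ]
[622.3754545  283.23154478 112.        ]
collar [621.50872648 284.315187    50.        ]
[622.25080949 283.25310358 117.16093482] [638.30650961 306.58194346  44.12741095] [620.52524009 287.18679117 115.61793007]
shift tool [ 7.56473156  5.96084209 81.33396582]
```

Call:
{"op": "move_arm", "data": {
  "increments": [
    {"tx": 1.02, "ty": 0.57, "tz": 2, "rx": 0, "ry": 0, "rz": 0, "gripper": 0.1},
    {"tx": 0, "ty": 0, "tz": 4, "rx": 0, "ry": 0, "rz": 0, "gripper": 0.1},
    {"tx": 0, "ty": 0, "tz": 4, "rx": 0, "ry": 0, "rz": 0, "gripper": 0.1},
    {"tx": 0, "ty": 0, "tz": 3, "rx": 0, "ry": 0, "rz": 0, "gripper": 0.1},
    {"tx": 0, "ty": 0, "tz": 0, "rx": 0, "ry": 0, "rz": 0, "gripper": 0.1},
    {"tx": 0, "ty": 0, "tz": 0, "rx": 0, "ry": 0, "rz": 0, "gripper": 0.1}
  ],
  "squeeze": 40
}}

```text
clock: 3.3
eef_pos: [621.8, 285.1, 61.9]
tcp_rot: [-3.141, -0.0, 1.987]
contact_force: [1.2, 0.0, 0.2]
opening: 0.548
```

Call:
{"op": "move_arm", "data": {
  "increments": [
    {"tx": 0, "ty": 0, "tz": 0, "rx": 0, "ry": 0, "rz": 0, "gripper": -1},
    {"tx": 0, "ty": 0, "tz": 0, "rx": 0, "ry": 0, "rz": 0, "gripper": -1},
    {"tx": 0, "ty": 0, "tz": 0, "rx": 0, "ry": 0, "rz": 0, "gripper": -1},
    {"tx": 0, "ty": 0, "tz": 0, "rx": 0, "ry": 0, "rz": 0, "gripper": -1},
    {"tx": 0, "ty": 0, "tz": 0, "rx": 0, "ry": 0, "rz": 0, "gripper": -1}
  ],
  "squeeze": 40
}}

```text
clock: 3.8
eef_pos: [623.6, 284.9, 63.8]
tcp_rot: [3.138, -0.0, 1.985]
contact_force: [-0.7, 0.5, 6.4]
opening: 0.197
```

Call:
{"op": "move_arm", "data": {
  "increments": [
    {"tx": 0, "ty": 0, "tz": -1, "rx": 0, "ry": 0, "rz": 0, "gripper": -1},
    {"tx": 0, "ty": 0, "tz": -2, "rx": 0, "ry": 0, "rz": 0, "gripper": -1},
    {"tx": 0, "ty": 0, "tz": -2, "rx": 0, "ry": 0, "rz": 0, "gripper": -1},
    {"tx": 0, "ty": 0, "tz": -4, "rx": 0, "ry": 0, "rz": 0, "gripper": -1},
    {"tx": 0, "ty": 0, "tz": -4, "rx": 0, "ry": 0, "rz": 0, "gripper": -1},
    {"tx": 0, "ty": 0, "tz": 0, "rx": 0, "ry": 0, "rz": 0, "gripper": -1},
    {"tx": 0, "ty": 0, "tz": 0, "rx": 0, "ry": 0, "rz": 0, "gripper": -1}
  ],
  "squeeze": 40
}}

```text
clock: 4.5
eef_pos: [623.0, 284.5, 193.7]
tcp_rot: [3.138, -0.0, 1.985]
contact_force: [-0.0, 0.1, -0.9]
opening: 0.199
```

Run:
```python
from h import *
s=r.sense();print(s["clock"],s["eef_pos"],s["tcp_rot"],s["opening"],s["contact_force"])
a,_=r.grab_frame("wrist");b,_=r.grab_frame("side")
cv2.imwrite("pics/w3.png",np.hstack([cv2.resize(a,(400,300)),cv2.resize(b[200:,120:520],(400,280))[:300] if 0 else cv2.resize(b[180:480,200:600],(400,300))])[:,:,::-1])
```

```text
4.5 [623.04545929 284.50606864 193.66498801] [ 3.13821544e+00 -2.88262061e-05  1.98512552e+00] 0.19861946064125738 [-0.04529341  0.14278952 -0.85579378]
```

View pics/w3.png

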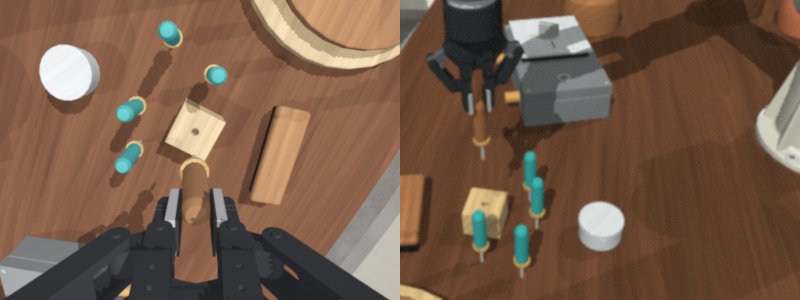

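Left panel: the tool is held upright. Right panel: it is clear of the block, and the block's hole is at about (312,210) in the full wrist picture.

Run:
```python
from h import *
s=r.sense();print("block hole",at_z("wrist",312,210,45,s))
```

```text
block hole [621.29742338 281.95204386  45.        ]
```

Call:
{"op": "move_arm", "data": {
  "increments": [
    {"tx": -3.25, "ty": -2.87, "tz": -0.3, "rx": 0, "ry": 0, "rz": 0, "gripper": -1},
    {"tx": -3.25, "ty": -2.87, "tz": -0.3, "rx": 0, "ry": 0, "rz": 0, "gripper": -1},
    {"tx": -3.25, "ty": -2.87, "tz": -0.3, "rx": 0, "ry": 0, "rz": 0, "gripper": -1},
    {"tx": -3.25, "ty": -2.87, "tz": 0, "rx": 0, "ry": 0, "rz": 0, "gripper": -1},
    {"tx": -3.25, "ty": -2.87, "tz": 0, "rx": 0, "ry": 0, "rz": 0, "gripper": -1},
    {"tx": -3.25, "ty": -2.87, "tz": 0, "rx": 0, "ry": 0, "rz": 0, "gripper": -1},
    {"tx": -3.25, "ty": -2.87, "tz": 0, "rx": 0, "ry": 0, "rz": 0, "gripper": -1},
    {"tx": -3.25, "ty": -2.87, "tz": 0, "rx": 0, "ry": 0, "rz": 0, "gripper": -1},
    {"tx": 0, "ty": 0, "tz": 0, "rx": 0, "ry": 0, "rz": 0, "gripper": -1},
    {"tx": 0, "ty": 0, "tz": 0, "rx": 0, "ry": 0, "rz": 0, "gripper": -1}
  ],
  "squeeze": 40
}}

```text
clock: 5.6
eef_pos: [515.9, -47.0, 199.5]
tcp_rot: [-3.14, -0.001, 1.983]
contact_force: [-0.1, -0.0, -0.6]
opening: 0.197
```

Run:
```python
from h import *
s=r.sense();print(s["clock"],s["eef_pos"],s["tcp_rot"],s["opening"],s["contact_force"],s["qpos"])
a,d=r.grab_frame("wrist");np.save("w4.npy",d)
cv2.imwrite("pics/w4.png",a[:,:,::-1])
for q,z in(("button_hole",84),("fastener_grip",130),("pin_tool",0)):
  for x in r.place_of(q,"wrist"):
    v,u=x["location"];print(q,x["confidence"],u,v,at_z("wrist",u,v,z,s))
```

```text
5.6 [515.92686126 -46.95015912 199.46927283] [-3.14016096e+00 -1.09323181e-03  1.98275758e+00] 0.19749362016221744 [-0.14929962 -0.01156952 -0.60301825] [-9.38410367e-02  1.79082892e-01  1.84951658e+00  2.92569564e-04
  1.11477531e+00 -5.05932144e-01]
button_hole 0.92 321.8 221.1 [522.82242257 -46.7237577   84.        ]
fastener_grip 0.81 294.0 427.7 [ 564.72485372 -196.60499926  130.        ]
pin_tool 0.88 308.9 247.8 [533.09086161 -97.42785569   0.        ]
```

View pics/w4.png

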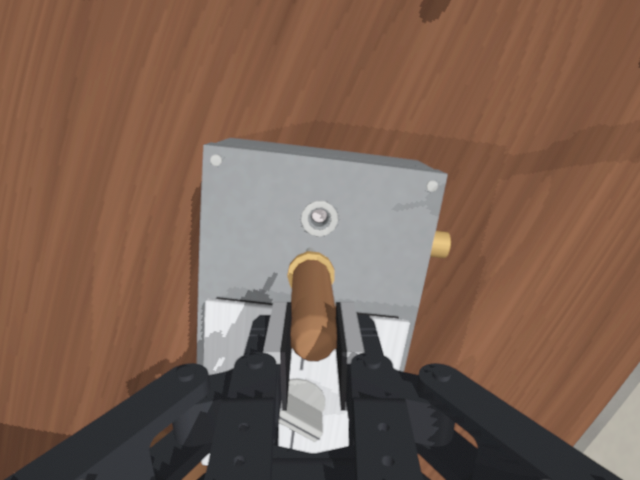

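The wrist view shows the hole mouth at (319.5,218), the tool collar centred near (311.5,274), and the handle end at about (314,344).

Run:
```python
from h import *
s=r.sense();Rt=Ro.from_euler("xyz",s["tcp_rot"]).as_matrix();X=s["eef_pos"];d=np.load("w4.npy")
f=lambda u,v,z:Rt.T@(at_z("wrist",u,v,z,s)-X)
z=X[2]-53.8
print("hole",f(319.5,218,84),f(319.5,218,84)[:2],at_z("wrist",319.5,218,84,s))
m,R,c=cam("wrist",s)
for u,v in((311,257),(292,270),(331,270),(319,203),(303,218),(337,218),(314,345)):
    _,q=ray("wrist",u,v,s);print(u,v,(Rt.T@(c+q*d[v,u]-X)).round(1),(c+q*d[v,u]).round(1))
# collar: project circle of r=12.5 at z+40 for various tool xy offsets
for o in((0,0),(3,-2),(0,-3)):
    ps=[proj("wrist",X+Rt@np.array([o[0]+12.5*np.cos(a),o[1]+12.5*np.sin(a),13.8]),s) for a in np.linspace(0,6.28,60)]
    ps=np.array(ps);print(o,"collar u",ps[:,0].min(),ps[:,0].max(),"v",ps[:,1].min())
```

```text
hole [ -0.38613358   4.83715394 115.93104111] [-0.38613358  4.83715394] [521.42308732 -43.56696474  84.        ]
311 257 [ 6.3 -1.1 14.5] [513.4 -39.9 185.4]
292 270 [ -0.4 -10.9  13.2] [507.1 -49.9 186.7]
331 270 [-1.   9.3 14.7] [525.9 -42.4 185.2]
319 203 [ 11.3   4.4 115.4] [516.3 -33.   84.5]
303 218 [ -0.4  -7.6 115.9] [510.  -48.6  84. ]
337 218 [ -0.6  18.1 116.8] [533.6 -38.4  83.2]
314 345 [ -3.    0.3 -52.8] [518.5 -47.8 252.7]
(0, 0) collar u 288.9364808870426 337.2520947536781 v 245.9788104574869
(3, -2) collar u 284.9357433385581 333.47336620296414 v 240.36323127935134
(0, -3) collar u 283.13929965034583 331.45411199477473 v 245.9861287146432
```

Call:
{"op": "move_arm", "data": {
  "increments": [
    {"tx": 0.23, "ty": 0.56, "tz": 1, "rx": 0, "ry": 0, "rz": 0, "gripper": -1},
    {"tx": 0, "ty": 0, "tz": 2, "rx": 0, "ry": 0, "rz": 0, "gripper": -1},
    {"tx": 0, "ty": 0, "tz": 2, "rx": 0, "ry": 0, "rz": 0, "gripper": -1},
    {"tx": 0, "ty": 0, "tz": 0, "rx": 0, "ry": 0, "rz": 0, "gripper": -1},
    {"tx": 0, "ty": 0, "tz": 0, "rx": 0, "ry": 0, "rz": 0, "gripper": -1},
    {"tx": 0, "ty": 0, "tz": 0, "rx": 0, "ry": 0, "rz": 0, "gripper": -1}
  ],
  "squeeze": 40
}}

```text
clock: 6.4
eef_pos: [521.8, -41.6, 151.1]
tcp_rot: [3.141, 0.001, 1.986]
contact_force: [-0.3, -0.3, 0.4]
opening: 0.198
```

Run:
```python
from h import *
s=r.sense();print(s["clock"],s["eef_pos"],s["tcp_rot"],s["contact_force"])
a,_=r.grab_frame("wrist");b,_=r.grab_frame("side");c,_=r.grab_frame("top")
cr=lambda p,u,v,w,h:cv2.resize(p[v-h//2:v+h//2,u-w//2:u+w//2],(400,300),interpolation=cv2.INTER_CUBIC)
u,v=map(int,proj("side",[521.4,-43.6,100]));print(u,v)
cv2.imwrite("pics/w5.png",np.hstack([cr(a,320,240,200,150),cr(b,u,v,100,75)])[:,:,::-1])
```

```text
6.4 [521.8049923  -41.55910779 151.09379324] [3.14061576e+00 5.23710768e-04 1.98568585e+00] [-0.30111896 -0.34364468  0.43124834]
362 250
```

View pics/w5.png

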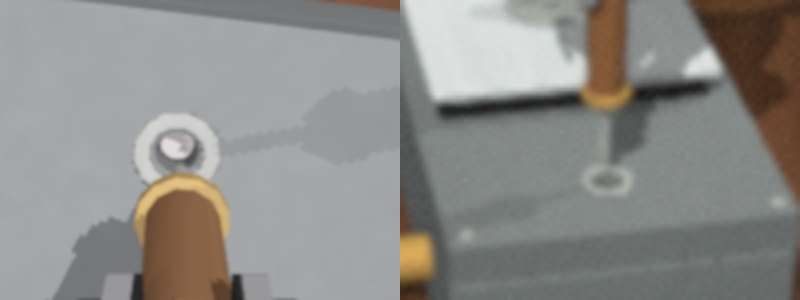

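The close-up shows the pin directly above the hole in the side view. In the wrist view the collar spans 288–335 native, with its far edge at v≈252, and the hole mouth is at about (308,240).

Run:
```python
from h import *
s=r.sense();Rt=Ro.from_euler("xyz",s["tcp_rot"]).as_matrix();X=s["eef_pos"]
f=lambda u,v,z:Rt.T@(at_z("wrist",u,v,z,s)-X)
print("hole",f(308.3,239.5,84), f(308.3,239.5,86))
for o in((-3,-1),(-2,-1),(-3,0)):
    for dz in (50,53.8):
        ps=np.array([proj("wrist",X+Rt@np.array([o[0]+12.5*np.cos(a),o[1]+12.5*np.sin(a),dz-40]),s) for a in np.linspace(0,6.28,60)]);print(o,dz,ps[:,0].min(),ps[:,0].max(),ps[:,1].min())
# side view pixel of tip for offsets
for o in((-3,-1),(0,0)):print(proj("side",X+Rt@np.array([*o,53.8])),"hole",proj("side",X+Rt@np.array([-2.5,-.7,X[2]-84])))
```

```text
hole [-1.49423564 -3.07156577 67.19074751] [-0.84030776 -3.04621558 65.19032272]
(-3, -1) 50 286.68666867181736 335.60319870650056 254.12136885944696
(-3, -1) 53.8 287.13103064648016 335.22336526996094 251.55053030155545
(-2, -1) 50 286.64250065179203 335.63613377657134 252.2421825192161
(-2, -1) 53.8 287.08843845957284 335.25503559873755 249.69984579880605
(-3, 0) 50 288.6425980087791 337.55963724810687 254.1189048741987
(-3, 0) 53.8 289.05405218701736 337.14687313107487 251.54810094072113
(np.float64(362.18749637867), np.float64(251.5764929908072)) hole (np.float64(361.9508640403659), np.float64(257.2320691439046))
(np.float64(362.22554223589947), np.float64(252.40675390302337)) hole (np.float64(361.9508640403659), np.float64(257.2320691439046))
```

Call:
{"op": "move_arm", "data": {
  "increments": [
    {"tx": 0.12, "ty": -0.2, "tz": 0, "rx": 0, "ry": 0, "rz": 0, "gripper": -1},
    {"tx": 0, "ty": 0, "tz": 0.8, "rx": 0, "ry": 0, "rz": 0, "gripper": -1},
    {"tx": 0, "ty": 0, "tz": 0.8, "rx": 0, "ry": 0, "rz": 0, "gripper": -1},
    {"tx": 0, "ty": 0, "tz": 0.6, "rx": 0, "ry": 0, "rz": 0, "gripper": -1},
    {"tx": 0, "ty": 0, "tz": 0, "rx": 0, "ry": 0, "rz": 0, "gripper": -1},
    {"tx": 0, "ty": 0, "tz": 0, "rx": 0, "ry": 0, "rz": 0, "gripper": -1}
  ],
  "squeeze": 40
}}

```text
clock: 7.15
eef_pos: [518.5, -41.6, 128.0]
tcp_rot: [-3.141, -0.0, 1.985]
contact_force: [0.4, -0.5, -1.0]
opening: 0.203
```

Call:
{"op": "move_arm", "data": {
  "increments": [
    {"tx": 0, "ty": 0, "tz": 0.2, "rx": 0, "ry": 0, "rz": 0, "gripper": -1},
    {"tx": 0, "ty": 0, "tz": 0.2, "rx": 0, "ry": 0, "rz": 0, "gripper": -1},
    {"tx": 0, "ty": 0, "tz": 0, "rx": 0, "ry": 0, "rz": 0, "gripper": -1}
  ],
  "squeeze": 40
}}

```text
clock: 7.45
eef_pos: [519.0, -41.6, 124.5]
tcp_rot: [3.141, 0.0, 1.985]
contact_force: [0.2, -0.4, 0.9]
opening: 0.197
```

Call:
{"op": "move_arm", "data": {
  "increments": [
    {"tx": 0, "ty": 0, "tz": 0.2, "rx": 0, "ry": 0, "rz": 0, "gripper": -1},
    {"tx": 0, "ty": 0, "tz": 0, "rx": 0, "ry": 0, "rz": 0, "gripper": -1}
  ],
  "squeeze": 40
}}

```text
clock: 7.65
eef_pos: [518.9, -41.6, 122.5]
tcp_rot: [3.141, 0.0, 1.985]
contact_force: [0.2, 0.2, 3.2]
opening: 0.201
```

Call:
{"op": "move_arm", "data": {
  "increments": [
    {"tx": 0, "ty": 0, "tz": 0.15, "rx": 0, "ry": 0, "rz": 0, "gripper": -1},
    {"tx": 0, "ty": 0, "tz": 0, "rx": 0, "ry": 0, "rz": 0, "gripper": -1}
  ],
  "squeeze": 40
}}

```text
clock: 7.85
eef_pos: [519.4, -41.6, 121.4]
tcp_rot: [3.14, 0.001, 1.985]
contact_force: [-1.0, 0.2, 5.8]
opening: 0.2
```

Call:
{"op": "move_arm", "data": {
  "increments": [
    {"tx": 0, "ty": 0, "tz": 0.15, "rx": 0, "ry": 0, "rz": 0, "gripper": -1},
    {"tx": 0, "ty": 0, "tz": 0, "rx": 0, "ry": 0, "rz": 0, "gripper": -1}
  ],
  "squeeze": 40
}}

```text
clock: 8.05
eef_pos: [520.4, -41.8, 120.9]
tcp_rot: [3.139, 0.002, 1.985]
contact_force: [-0.1, -0.5, 13.2]
opening: 0.196
```

Call:
{"op": "move_arm", "data": {
  "increments": [
    {"tx": 0, "ty": 0, "tz": 0.15, "rx": 0, "ry": 0, "rz": 0, "gripper": -1},
    {"tx": 0, "ty": 0, "tz": 0, "rx": 0, "ry": 0, "rz": 0, "gripper": -1}
  ],
  "squeeze": 40
}}

```text
clock: 8.25
eef_pos: [521.4, -42.0, 120.4]
tcp_rot: [3.137, 0.003, 1.985]
contact_force: [-0.6, -0.5, 21.7]
opening: 0.2
```

The force climbs steeply from tip z≈68 (5.8, then 13, then 22 N), which is the button's hard stop. It is fully in, so I'll lift off.

Call:
{"op": "move_arm", "data": {
  "increments": [
    {"tx": 0, "ty": 0, "tz": -1, "rx": 0, "ry": 0, "rz": 0, "gripper": -1},
    {"tx": 0, "ty": 0, "tz": -2, "rx": 0, "ry": 0, "rz": 0, "gripper": -1},
    {"tx": 0, "ty": 0, "tz": -2.5, "rx": 0, "ry": 0, "rz": 0, "gripper": -1},
    {"tx": 0, "ty": 0, "tz": -2.5, "rx": 0, "ry": 0, "rz": 0, "gripper": -1},
    {"tx": 3.2, "ty": 2.8, "tz": 0, "rx": 0, "ry": 0, "rz": 0, "gripper": -1},
    {"tx": 3.2, "ty": 2.8, "tz": 0, "rx": 0, "ry": 0, "rz": 0, "gripper": -1},
    {"tx": 3.2, "ty": 2.8, "tz": 0, "rx": 0, "ry": 0, "rz": 0, "gripper": -1},
    {"tx": 3.2, "ty": 2.8, "tz": 0, "rx": 0, "ry": 0, "rz": 0, "gripper": -1},
    {"tx": 3.2, "ty": 2.8, "tz": 0, "rx": 0, "ry": 0, "rz": 0, "gripper": -1},
    {"tx": 3.2, "ty": 2.8, "tz": 0, "rx": 0, "ry": 0, "rz": 0, "gripper": -1},
    {"tx": 3.2, "ty": 2.8, "tz": 0, "rx": 0, "ry": 0, "rz": 0, "gripper": -1},
    {"tx": 3.25, "ty": 3, "tz": 0, "rx": 0, "ry": 0, "rz": 0, "gripper": -1}
  ],
  "squeeze": 40
}}

```text
clock: 9.45
eef_pos: [622.0, 285.7, 197.3]
tcp_rot: [-3.14, 0.0, 1.985]
contact_force: [0.5, 0.1, -0.4]
opening: 0.198
```

Call:
{"op": "move_arm", "data": {
  "increments": [
    {"tx": 0, "ty": 0, "tz": 1, "rx": 0, "ry": 0, "rz": 0, "gripper": -1},
    {"tx": 0, "ty": 0, "tz": 0, "rx": 0, "ry": 0, "rz": 0, "gripper": -1},
    {"tx": 0, "ty": 0, "tz": 0, "rx": 0, "ry": 0, "rz": 0, "gripper": -1},
    {"tx": 0, "ty": 0, "tz": 0, "rx": 0, "ry": 0, "rz": 0, "gripper": -1}
  ],
  "squeeze": 40
}}

```text
clock: 9.85
eef_pos: [622.1, 283.0, 188.1]
tcp_rot: [-3.141, 0.0, 1.984]
contact_force: [-0.0, -0.1, -0.6]
opening: 0.198
```

Run:
```python
from h import *
s=r.sense();print(s["clock"],s["eef_pos"],s["tcp_rot"],s["contact_force"])
a,_=r.grab_frame("wrist");b,_=r.grab_frame("side")
cr=lambda p,u,v,w,h:cv2.resize(p[v-h//2:v+h//2,u-w//2:u+w//2],(400,300),interpolation=cv2.INTER_CUBIC)
u,v=map(int,proj("side",[622.5,283,60]));print(u-50,v-37)
cv2.imwrite("pics/w6.png",np.hstack([cr(a,320,240,240,180),cr(b,u,v-20,160,120)])[:,:,::-1])
```

```text
9.85 [622.10378619 282.98805728 188.0868553 ] [-3.14118063e+00  1.95707762e-04  1.98412368e+00] [-0.00716568 -0.11373274 -0.63547863]
234 340
```

View pics/w6.png

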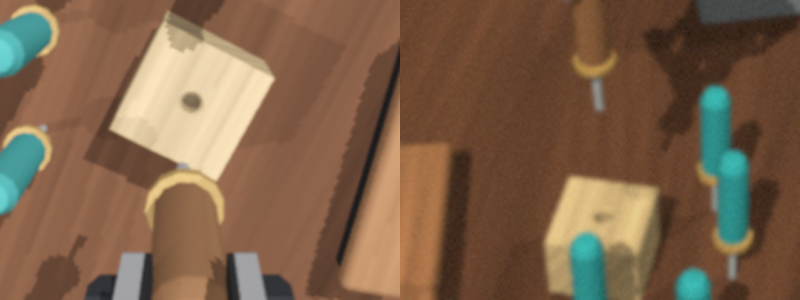

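The collar outline is unchanged (288–334, far edge 252), so there was no slip in the grip. The pin tip shows at native (310,248) and the block hole at (314.6,210.6).

Run:
```python
from h import *
s=r.sense();Rt=Ro.from_euler("xyz",s["tcp_rot"]).as_matrix();X=s["eef_pos"]
f=lambda u,v,z:Rt.T@(at_z("wrist",u,v,z,s)-X)
print("hole",f(314.6,210.6,45),at_z("wrist",314.6,210.6,45,s))
print("tip at depth",f(309.8,249.5,X[2]-53.8))
for o in((-3,-1),(-1,-3),(-1,-1)):print(o,proj("wrist",X+Rt@np.array([*o,53.8]),s))
print("grasp pose rel", Rt.T@(np.array([623.0,284.5,X[2]])-X))
```

```text
hole [ -1.54288985   1.24337626 143.47569064] [624.27171335 282.31049874  45.        ]
tip at depth [-3.55685122 -2.0147379  53.79923604]
(-3, -1) (np.float64(311.45553327709604), np.float64(248.63923622673406))
(-1, -3) (np.float64(308.1689607669042), np.float64(245.55049923515335))
(-1, -1) (np.float64(311.44711755803195), np.float64(245.54644457021902))
grasp pose rel [9.63181591e-01 1.02991490e+00 4.52438977e-04]
```

Call:
{"op": "move_arm", "data": {
  "increments": [
    {"tx": 0.13, "ty": 0.19, "tz": 2, "rx": 0, "ry": 0, "rz": 0, "gripper": -1},
    {"tx": 0, "ty": 0, "tz": 3, "rx": 0, "ry": 0, "rz": 0, "gripper": -1},
    {"tx": 0, "ty": 0, "tz": 3, "rx": 0, "ry": 0, "rz": 0, "gripper": -1},
    {"tx": 0, "ty": 0, "tz": 0, "rx": 0, "ry": 0, "rz": 0, "gripper": -1},
    {"tx": 0, "ty": 0, "tz": 0, "rx": 0, "ry": 0, "rz": 0, "gripper": -1},
    {"tx": 0, "ty": 0, "tz": 0, "rx": 0, "ry": 0, "rz": 0, "gripper": -1}
  ],
  "squeeze": 40
}}

```text
clock: 10.55
eef_pos: [624.8, 286.5, 110.1]
tcp_rot: [3.139, -0.0, 1.985]
contact_force: [0.1, 0.1, -0.1]
opening: 0.203
```

Run:
```python
from h import *
s=r.sense();print(s["clock"],s["eef_pos"],s["tcp_rot"],s["contact_force"])
a,_=r.grab_frame("wrist");b,_=r.grab_frame("side")
cr=lambda p,u,v,w,h:cv2.resize(p[v-h//2:v+h//2,u-w//2:u+w//2],(400,300),interpolation=cv2.INTER_CUBIC)
u,v=map(int,proj("side",[622.5,283,50]));print(u-40,v-30)
cv2.imwrite("pics/w7.png",np.hstack([cr(a,320,240,160,120),cr(b,u,v,80,60)])[:,:,::-1])
```

```text
10.55 [624.83615484 286.47958215 110.08173367] [ 3.13867585e+00 -2.84916237e-05  1.98479913e+00] [ 0.07842022  0.11184543 -0.08987826]
244 351
```

View pics/w7.png

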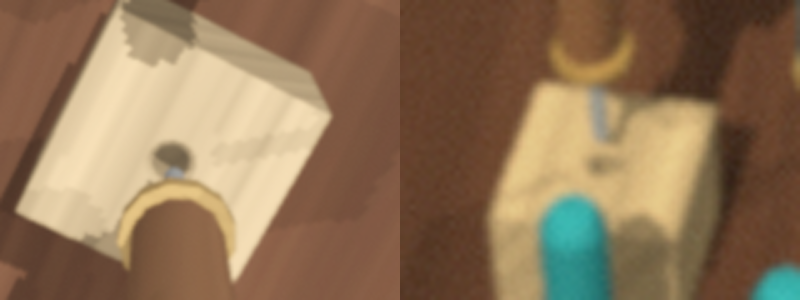

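Wrist crop: the hole is at native (308.8,244) and the visible tip at (309.6,247.6). Side crop: the tip is at (284.2,378.6) and the hole at (284.6,383.6), so they are nearly aligned.

Run:
```python
from h import *
s=r.sense();Rt=Ro.from_euler("xyz",s["tcp_rot"]).as_matrix();X=s["eef_pos"]
f=lambda n,u,v,z:Rt.T@(at_z(n,u,v,z,s)-X)
h=f("wrist",308.8,244,45);t=f("wrist",309.6,247.6,X[2]-53.8);print("wrist hole",h,"tip",t,"diff",(h-t)[:2])
h=f("side",284.6,383.6,45);t=f("side",284.2,378.6,X[2]-53.8);print("side diff",(h-t)[:2])
```

```text
wrist hole [-3.7911805  -2.73894368 64.97222251] tip [-2.32411316 -2.13287525 53.79375113] diff [-1.46706735 -0.60606843]
side diff [ 0.10019505 -0.08322654]
```

Call:
{"op": "move_arm", "data": {
  "increments": [
    {"tx": -0.06, "ty": -0.03, "tz": 0.5, "rx": 0, "ry": 0, "rz": 0, "gripper": -1},
    {"tx": 0, "ty": 0, "tz": 0.8, "rx": 0, "ry": 0, "rz": 0, "gripper": -1},
    {"tx": 0, "ty": 0, "tz": 0.7, "rx": 0, "ry": 0, "rz": 0, "gripper": -1},
    {"tx": 0, "ty": 0, "tz": 0, "rx": 0, "ry": 0, "rz": 0, "gripper": -1}
  ],
  "squeeze": 40
}}

```text
clock: 11.05
eef_pos: [622.4, 285.1, 86.2]
tcp_rot: [-3.139, 0.0, 1.985]
contact_force: [0.7, -0.3, -1.1]
opening: 0.199
```

In the hole (tip about 32 mm, no force). Lowering it home.

Call:
{"op": "move_arm", "data": {
  "increments": [
    {"tx": 0, "ty": 0, "tz": 0.8, "rx": 0, "ry": 0, "rz": 0, "gripper": -1},
    {"tx": 0, "ty": 0, "tz": 0.8, "rx": 0, "ry": 0, "rz": 0, "gripper": -1},
    {"tx": 0, "ty": 0, "tz": 0.5, "rx": 0, "ry": 0, "rz": 0, "gripper": -1},
    {"tx": 0, "ty": 0, "tz": 0, "rx": 0, "ry": 0, "rz": 0, "gripper": -1}
  ],
  "squeeze": 40
}}

```text
clock: 11.45
eef_pos: [622.8, 285.2, 65.6]
tcp_rot: [-3.14, 0.0, 1.985]
contact_force: [-0.1, 0.2, -1.8]
opening: 0.203
```

Call:
{"op": "move_arm", "data": {
  "increments": [
    {"tx": 0, "ty": 0, "tz": 0.2, "rx": 0, "ry": 0, "rz": 0, "gripper": -1},
    {"tx": 0, "ty": 0, "tz": 0, "rx": 0, "ry": 0, "rz": 0, "gripper": -1},
    {"tx": 0, "ty": 0, "tz": 0, "rx": 0, "ry": 0, "rz": 0, "gripper": -1}
  ],
  "squeeze": 40
}}

```text
clock: 11.75
eef_pos: [623.7, 285.6, 65.2]
tcp_rot: [3.141, -0.0, 1.985]
contact_force: [0.2, 0.0, 0.0]
opening: 0.2
```

Call:
{"op": "move_arm", "data": {
  "increments": [
    {"tx": 0, "ty": 0, "tz": 0.2, "rx": 0, "ry": 0, "rz": 0, "gripper": -1},
    {"tx": 0, "ty": 0, "tz": 0, "rx": 0, "ry": 0, "rz": 0, "gripper": -1},
    {"tx": 0, "ty": 0, "tz": 0, "rx": 0, "ry": 0, "rz": 0, "gripper": -1}
  ],
  "squeeze": 40
}}

```text
clock: 12.05
eef_pos: [624.1, 285.7, 63.9]
tcp_rot: [3.14, 0.0, 1.985]
contact_force: [-2.2, -0.5, 5.0]
opening: 0.201
```

The collar has met the block at the same height it was gripped from, so I'll release and rise.

Call:
{"op": "move_arm", "data": {
  "increments": [
    {"tx": 0, "ty": 0, "tz": 0, "rx": 0, "ry": 0, "rz": 0, "gripper": 0.1},
    {"tx": 0, "ty": 0, "tz": 0, "rx": 0, "ry": 0, "rz": 0, "gripper": 0.1},
    {"tx": 0, "ty": 0, "tz": 0, "rx": 0, "ry": 0, "rz": 0, "gripper": 0.1},
    {"tx": 0, "ty": 0, "tz": 0, "rx": 0, "ry": 0, "rz": 0, "gripper": 0.1},
    {"tx": 0, "ty": 0, "tz": 0, "rx": 0, "ry": 0, "rz": 0, "gripper": 0.1},
    {"tx": 0, "ty": 0, "tz": -2, "rx": 0, "ry": 0, "rz": 0, "gripper": 0.1},
    {"tx": 0, "ty": 0, "tz": -4, "rx": 0, "ry": 0, "rz": 0, "gripper": 0.1},
    {"tx": 0, "ty": 0, "tz": -4, "rx": 0, "ry": 0, "rz": 0, "gripper": 0.1},
    {"tx": 0, "ty": 0, "tz": -4, "rx": 0, "ry": 0, "rz": 0, "gripper": 0.1}
  ],
  "squeeze": 40
}}

```text
clock: 12.95
eef_pos: [623.2, 285.4, 204.2]
tcp_rot: [-3.141, 0.0, 1.985]
contact_force: [0.6, 0.6, -0.2]
opening: 0.548
```

Call:
{"op": "move_arm", "data": {
  "increments": [
    {"tx": -3.79, "ty": -2.23, "tz": 0, "rx": 0, "ry": 0, "rz": 0, "gripper": 0.1},
    {"tx": -3.79, "ty": -2.23, "tz": 0, "rx": 0, "ry": 0, "rz": 0, "gripper": 0.1},
    {"tx": -3.79, "ty": -2.23, "tz": 0, "rx": 0, "ry": 0, "rz": 0, "gripper": 0.1},
    {"tx": -3.79, "ty": -2.23, "tz": 0, "rx": 0, "ry": 0, "rz": 0, "gripper": 0.1},
    {"tx": -3.79, "ty": -2.23, "tz": 0, "rx": 0, "ry": 0, "rz": 0, "gripper": 0.1},
    {"tx": -3.79, "ty": -2.23, "tz": 0, "rx": 0, "ry": 0, "rz": 0, "gripper": 0.1},
    {"tx": -3.79, "ty": -2.23, "tz": 0, "rx": 0, "ry": 0, "rz": 0, "gripper": 0.1},
    {"tx": -3.79, "ty": -2.23, "tz": 0, "rx": 0, "ry": 0, "rz": 0, "gripper": 0.1},
    {"tx": -3.79, "ty": -2.23, "tz": 0, "rx": 0, "ry": 0, "rz": 0, "gripper": 0.1},
    {"tx": -3.79, "ty": -2.23, "tz": 0, "rx": 0, "ry": 0, "rz": 0, "gripper": 0.1},
    {"tx": -3.79, "ty": -2.23, "tz": 0, "rx": 0, "ry": 0, "rz": 0, "gripper": 0.1}
  ],
  "squeeze": 40
}}

```text
clock: 14.05
eef_pos: [566.4, -196.6, 203.0]
tcp_rot: [3.141, 0.0, 1.985]
contact_force: [-0.4, -0.2, -1.2]
opening: 0.55
```

Call:
{"op": "move_arm", "data": {
  "increments": [
    {"tx": 0, "ty": 0, "tz": 0, "rx": 0, "ry": 0, "rz": 8.5, "gripper": 0.1},
    {"tx": 0, "ty": 0, "tz": 0, "rx": 0, "ry": 0, "rz": 8.5, "gripper": 0.1},
    {"tx": 0, "ty": 0, "tz": 0, "rx": 0, "ry": 0, "rz": 8.5, "gripper": 0.1},
    {"tx": 0, "ty": 0, "tz": 0, "rx": 0, "ry": 0, "rz": 8.5, "gripper": 0.1},
    {"tx": 0, "ty": 0, "tz": 0, "rx": 0, "ry": 0, "rz": 8.5, "gripper": 0.1},
    {"tx": 0, "ty": 0, "tz": 0, "rx": 0, "ry": 0, "rz": 8.5, "gripper": 0.1},
    {"tx": 0, "ty": 0, "tz": 0, "rx": 0, "ry": 0, "rz": 8.5, "gripper": 0.1},
    {"tx": 0, "ty": 0, "tz": 0, "rx": 0, "ry": 0, "rz": 8.5, "gripper": 0.1},
    {"tx": 0, "ty": 0, "tz": 0, "rx": 0, "ry": 0, "rz": 8.5, "gripper": 0.1},
    {"tx": 0, "ty": 0, "tz": 0, "rx": 0, "ry": 0, "rz": 8.5, "gripper": 0.1},
    {"tx": 0, "ty": 0, "tz": 0, "rx": 0, "ry": 0, "rz": 8.5, "gripper": 0.1},
    {"tx": 0, "ty": 0, "tz": 0, "rx": 0, "ry": 0, "rz": 0, "gripper": 0.1}
  ],
  "squeeze": 40
}}

```text
clock: 15.25
eef_pos: [566.8, -194.9, 202.9]
tcp_rot: [3.142, -0.0, 0.351]
contact_force: [0.1, -0.3, -0.5]
opening: 0.551
```

Run:
```python
from h import *
s=r.sense();print(s["clock"],s["eef_pos"],s["tcp_rot"],s["qpos"])
a,d=r.grab_frame("wrist");np.save("w8.npy",d);b,_=r.grab_frame("side");cv2.imwrite("w8.png",a[:,:,::-1])
cr=lambda p,u,v,w,h,W,H:cv2.resize(p[v-h//2:v+h//2,u-w//2:u+w//2],(W,H),interpolation=cv2.INTER_CUBIC)
u,v=map(int,proj("side",[622.5,283,70]))
cv2.imwrite("pics/w8.png",np.hstack([a,np.vstack([cr(b,u,v,80,120,160,240),np.zeros((240,160,3),np.uint8)])])[:,:,::-1])
```

```text
15.25 [ 566.76007807 -194.88303025  202.89541473] [ 3.14157182e+00 -5.81381496e-06  3.50992875e-01] [-3.33684417e-01  3.02717005e-01  1.67828616e+00 -1.35859543e-05
  1.16057181e+00  8.86124453e-01]
```

View pics/w8.png

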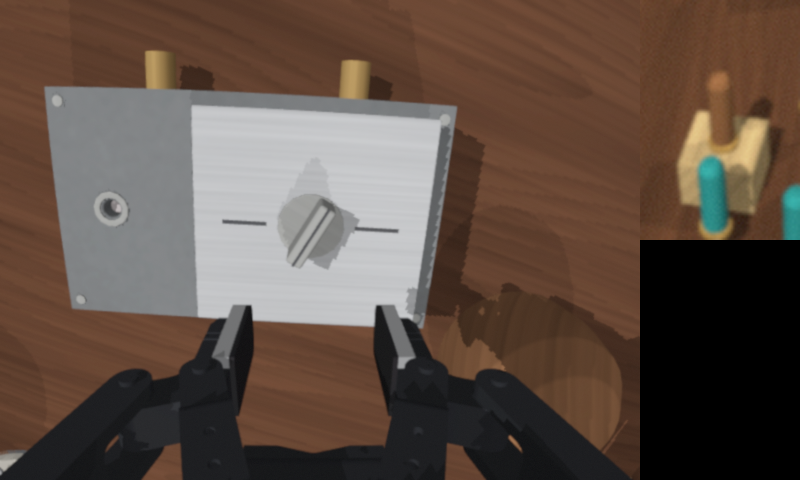

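The wrist view (10 pictures used) shows the marks running (222,222)–(398,231), the wing standing obliquely with its slot from about (292,263) to (328,207), and the hole at (111,208). The side inset shows the tool upright with its collar seated on the block.

Run:
```python
from h import *
s=r.sense();Rt=Ro.from_euler("xyz",s["tcp_rot"]).as_matrix();X=s["eef_pos"];d=np.load("w8.npy")
a=cv2.imread("w8.png",0)
f=lambda u,v,z:at_z("wrist",u,v,z,s)
m1,m2=f(222,222,101),f(398,231,101);e=m1-m2
print("mark dir deg",np.degrees(np.arctan2(e[1],e[0])),"len",np.linalg.norm(e),"mid",(m1+m2)/2)
h=f(111,208,84);print("hole",h)
# wing top mask by depth
m,R,c=cam("wrist",s);v,u=np.mgrid[190:290,260:360];P=[]
for vv,uu in zip(v.ravel(),u.ravel()):
    _,q=ray("wrist",uu,vv,s);P.append(c+q*d[vv,uu])
P=np.array(P);w=P[(P[:,2]>126)&(P[:,2]<134)];print(len(w),w[:,2].mean())
(cx,cy),(W,H),A=cv2.minAreaRect(w[:,:2].astype(np.float32));print("rect",cx,cy,W,H,A)
_,_,vt=np.linalg.svd(w[:,:2]-w[:,:2].mean(0));print("mean",w.mean(0),"pca deg",np.degrees(np.arctan2(vt[0,1],vt[0,0])))
for g in ((cx,cy),w.mean(0)[:2]):print("shift tool",Rt.T@(np.array([*g,130])-X))
for p in ((292,263),(328,207)):print(f(*p,130))
x=r.place_of("fastener_grip","wrist");print([(i["location"],i["confidence"],f(i["location"][1],i["location"][0],130)) for i in x])
# mark lines via threshold
for lo,hi in((215,272),(350,405)):
    sub=a[212:240,lo:hi];ys,xs=np.where(sub<110);print(len(xs),np.polyfit(xs+lo,ys+212,1), xs.min()+lo,xs.max()+lo)
```

```text
mark dir deg 107.36364048806058 len 127.92064093800639 mid [ 564.56354164 -194.22943921  101.        ]
hole [520.36863999 -46.36760646  84.        ]Traceback (most recent call last):
  File "<stdin>", line 11, in <module>
  File "h.py", line 12, in ray
    m,R,c=cam(n,s);x=(u-m["cx"])/m["fx"];y=(v-m["cy"])/m["fy"];a,b=x,y
          ~~~^^^^^
  File "h.py", line 5, in cam
    m=r.camera_model(n)
ValueError: time passes only in moves, steps and waits
```

```bash
sed -i 's/^def cam/import functools\nCM=functools.lru_cache(lambda n:r.camera_model(n))\ndef cam/; s/m=r.camera_model(n)/m=CM(n)/' h.py
python3 - <<'E'
from h import *
s=r.sense();Rt=Ro.from_euler("xyz",s["tcp_rot"]).as_matrix();X=s["eef_pos"];d=np.load("w8.npy")
a=cv2.imread("w8.png",0)
f=lambda u,v,z:at_z("wrist",u,v,z,s)
m,R,c=cam("wrist",s);v,u=np.mgrid[190:290,260:360];P=[]
for vv,uu in zip(v.ravel(),u.ravel()):
    _,q=ray("wrist",uu,vv,s);P.append(c+q*d[vv,uu])
P=np.array(P);w=P[(P[:,2]>126)&(P[:,2]<134)];print(len(w),w[:,2].mean())
(cx,cy),(W,H),A=cv2.minAreaRect(w[:,:2].astype(np.float32));print("rect",cx,cy,W,H,A)
_,_,vt=np.linalg.svd(w[:,:2]-w[:,:2].mean(0),full_matrices=False);print("mean",w.mean(0),"pca deg",np.degrees(np.arctan2(vt[0,1],vt[0,0])))
for g in ((cx,cy),w.mean(0)[:2]):print("shift tool",Rt.T@(np.array([*g,130])-X))
for p in ((292,263),(328,207)):print(f(*p,130))
x=r.place_of("fastener_grip","wrist");print([(i["location"],i["confidence"],f(i["location"][1],i["location"][0],130)) for i in x])
L=[]
for lo,hi in((215,272),(350,405)):
    sub=a[212:240,lo:hi];ys,xs=np.where(sub<110);k=np.polyfit(xs+lo,ys+212,1);print(len(xs),k,xs.min()+lo,xs.max()+lo)
    for x in(xs.min()+lo,xs.max()+lo):L.append(f(x,np.polyval(k,x),101))
L=np.array(L);print(L.round(1));e=np.linalg.svd(L[:,:2]-L[:,:2].mean(0))[2][0];print("mark deg",np.degrees(np.arctan2(e[1],e[0])),L.mean(0))
E
```

```text
1241 129.77341032459995
rect 565.1705932617188 -194.15579223632812 12.303492546081543 45.857479095458984 78.48663330078125
mean [ 566.16573784 -194.00542893  129.77341032] pca deg 168.56266427448705
shift tool [-1.24094973 -1.23243764 72.87972401]
shift tool [-0.25614499 -1.02487683 72.8797081 ]
[ 544.4155263  -188.83062132  130.        ]
[ 588.64722111 -197.59357139  130.        ]
[([239.7, 308.6], 0.79, array([ 563.67298716, -193.57159367,  130.        ]))]
91 [5.50074793e-02 2.08854822e+02] 223 264
88 [6.20843956e-02 2.06135279e+02] 355 396
[[ 546.4 -133.7  101. ]
 [ 555.1 -162.1  101. ]
 [ 574.7 -225.   101. ]
 [ 583.3 -253.8  101. ]]
mark deg -72.8589340441045 [ 564.85982601 -193.65832689  101.        ]
```

The depth data gives a wing top of 46×12.3 mm centred at (565.1,-193.9,130), which matches the sizes given. It lies along -11.5° and the marks along -72.9°, so the turn is about 61.4° clockwise. I'll align the jaws to the wing and descend.

Call:
{"op": "move_arm", "data": {
  "increments": [
    {"tx": 0, "ty": 0, "tz": 0, "rx": 0, "ry": 0, "rz": 7.9, "gripper": 0.1},
    {"tx": 0, "ty": 0, "tz": 0, "rx": 0, "ry": 0, "rz": 7.9, "gripper": 0.1},
    {"tx": 0, "ty": 0, "tz": 0, "rx": 0, "ry": 0, "rz": 7.9, "gripper": 0.1},
    {"tx": 0, "ty": 0, "tz": 0, "rx": 0, "ry": 0, "rz": 7.9, "gripper": 0.1},
    {"tx": -0.18, "ty": -0.07, "tz": 2, "rx": 0, "ry": 0, "rz": 0, "gripper": 0.1},
    {"tx": 0, "ty": 0, "tz": 3, "rx": 0, "ry": 0, "rz": 0, "gripper": 0.1},
    {"tx": 0, "ty": 0, "tz": 2.8, "rx": 0, "ry": 0, "rz": 0, "gripper": 0.1},
    {"tx": 0, "ty": 0, "tz": 1.8, "rx": 0, "ry": 0, "rz": 0, "gripper": 0.1},
    {"tx": 0, "ty": 0, "tz": 0, "rx": 0, "ry": 0, "rz": 0, "gripper": 0.1},
    {"tx": 0, "ty": 0, "tz": 0, "rx": 0, "ry": 0, "rz": 0, "gripper": 0.1}
  ],
  "squeeze": 40
}}

```text
clock: 16.4
eef_pos: [565.3, -193.9, 107.2]
tcp_rot: [-3.142, 0.0, -0.197]
contact_force: [0.6, -0.1, 0.0]
opening: 0.55
```

Call:
{"op": "move_arm", "data": {
  "increments": [
    {"tx": 0, "ty": 0, "tz": 0, "rx": 0, "ry": 0, "rz": 0, "gripper": -1},
    {"tx": 0, "ty": 0, "tz": 0, "rx": 0, "ry": 0, "rz": 0, "gripper": -1},
    {"tx": 0, "ty": 0, "tz": 0, "rx": 0, "ry": 0, "rz": 0, "gripper": -1},
    {"tx": 0, "ty": 0, "tz": 0, "rx": 0, "ry": 0, "rz": 0, "gripper": -1},
    {"tx": 0, "ty": 0, "tz": 0, "rx": 0, "ry": 0, "rz": 0, "gripper": -1},
    {"tx": 0, "ty": 0, "tz": 0, "rx": 0, "ry": 0, "rz": 0, "gripper": -1}
  ],
  "squeeze": 40
}}

```text
clock: 17.0
eef_pos: [565.2, -193.8, 107.0]
tcp_rot: [3.142, -0.0, -0.198]
contact_force: [1.1, -0.5, 0.3]
opening: -0.0
```

Opening 0.0 doesn't fit a 12 mm wing, so I'll look.

Run:
```python
from h import *
s=r.sense();print(s["clock"],s["eef_pos"],s["tcp_rot"],s["opening"],s["contact_force"],s["wrist_torque"])
a,d=r.grab_frame("wrist");b,_=r.grab_frame("side")
cr=lambda p,u,v,w,h:cv2.resize(p[v-h//2:v+h//2,u-w//2:u+w//2],(400,300),interpolation=cv2.INTER_CUBIC)
u,v=map(int,proj("side",[565,-194,130]))
cv2.imwrite("pics/w9.png",np.hstack([cr(a,320,300,400,300),cr(b,u,v,120,90)])[:,:,::-1])
```

```text
17.0 [ 565.2098404  -193.84758174  106.9973078 ] [ 3.14157218e+00 -1.32345652e-04 -1.98180589e-01] -0.00040793056179479404 [ 1.09306474 -0.52314009  0.26981216] [-0.02134545 -0.00683956  0.04280896]
```

View pics/w9.png

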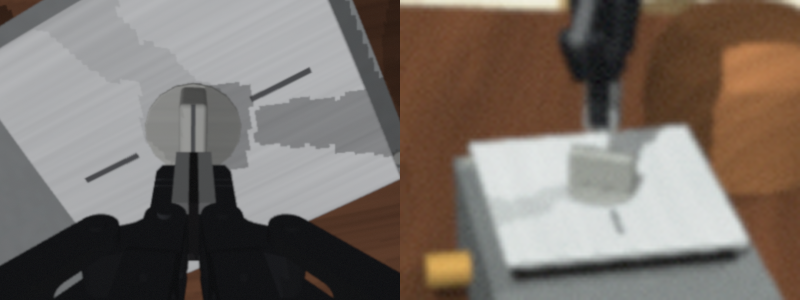

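Run:
```python
from h import *
s=r.sense();Rt=Ro.from_euler("xyz",s["tcp_rot"]).as_matrix();X=s["eef_pos"]
a,d=r.grab_frame("wrist");b,ds=r.grab_frame("side");np.save("w9.npy",d);np.save("s9.npy",ds)
m,R,c=cam("wrist",s)
for v in range(230,420,12):
    o=[]
    for u in(290,300,306,313,320,326,340):
        _,q=ray("wrist",u,v,s);o.append(tuple((Rt.T@(c+q*d[v,u]-X)).round(0).astype(int)))
    print(v,o)
print("side TCP px",proj("side",X),proj("side",[565,-194,130]))
m,R,c=cam("side");u0,v0=map(int,proj("side",[565,-194,130]))
for v in range(v0-30,v0+14,4):
    o=[]
    for u in range(u0-10,u0+13,5):
        _,q=ray("side",u,v);o.append(tuple((c+q*ds[v,u]).round(0).astype(int)))
    print(v,o)
```

```text
230 [(np.int64(25), np.int64(-11), np.int64(6)), (np.int64(24), np.int64(-6), np.int64(7)), (np.int64(25), np.int64(-3), np.int64(6)), (np.int64(25), np.int64(0), np.int64(6)), (np.int64(25), np.int64(4), np.int64(6)), (np.int64(25), np.int64(7), np.int64(6)), (np.int64(25), np.int64(13), np.int64(6))]
242 [(np.int64(20), np.int64(-11), np.int64(3)), (np.int64(20), np.int64(-6), np.int64(3)), (np.int64(23), np.int64(-3), np.int64(-7)), (np.int64(23), np.int64(0), np.int64(-7)), (np.int64(23), np.int64(4), np.int64(-6)), (np.int64(20), np.int64(7), np.int64(3)), (np.int64(19), np.int64(13), np.int64(4))]
254 [(np.int64(13), np.int64(-11), np.int64(4)), (np.int64(22), np.int64(-5), np.int64(-21)), (np.int64(23), np.int64(-3), np.int64(-22)), (np.int64(23), np.int64(0), np.int64(-23)), (np.int64(23), np.int64(3), np.int64(-22)), (np.int64(22), np.int64(6), np.int64(-21)), (np.int64(13), np.int64(13), np.int64(3))]
266 [(np.int64(7), np.int64(-11), np.int64(3)), (np.int64(17), np.int64(-5), np.int64(-22)), (np.int64(18), np.int64(-3), np.int64(-24)), (np.int64(18), np.int64(0), np.int64(
[... 6023 characters left out ...]
), np.int64(101)), (np.int64(576), np.int64(-189), np.int64(127)), (np.int64(564), np.int64(-185), np.int64(130)), (np.int64(553), np.int64(-183), np.int64(132)), (np.int64(542), np.int64(-189), np.int64(129))]
209 [(np.int64(590), np.int64(-219), np.int64(101)), (np.int64(576), np.int64(-190), np.int64(117)), (np.int64(564), np.int64(-189), np.int64(118)), (np.int64(553), np.int64(-184), np.int64(121)), (np.int64(542), np.int64(-190), np.int64(118))]
213 [(np.int64(588), np.int64(-192), np.int64(104)), (np.int64(576), np.int64(-189), np.int64(107)), (np.int64(564), np.int64(-189), np.int64(108)), (np.int64(552), np.int64(-182), np.int64(112)), (np.int64(542), np.int64(-189), np.int64(109))]
```

The last look (11 pictures used) shows the fingers closed above the wing. The side depth puts the real fingertip ends at z≈144 while the reported TCP is at 107. So the physical fingertips sit about 37 mm behind the reported TCP, and I must go that much lower. I'll open and descend in steps, watching the force.

Call:
{"op": "move_arm", "data": {
  "increments": [
    {"tx": 0, "ty": 0, "tz": 0, "rx": 0, "ry": 0, "rz": 0, "gripper": 0.1},
    {"tx": 0, "ty": 0, "tz": 0, "rx": 0, "ry": 0, "rz": 0, "gripper": 0.1},
    {"tx": 0, "ty": 0, "tz": 0, "rx": 0, "ry": 0, "rz": 0, "gripper": 0.1},
    {"tx": 0, "ty": 0, "tz": 0, "rx": 0, "ry": 0, "rz": 0, "gripper": 0.1},
    {"tx": 0, "ty": 0, "tz": 0, "rx": 0, "ry": 0, "rz": 0, "gripper": 0.1},
    {"tx": 0, "ty": 0, "tz": 0, "rx": 0, "ry": 0, "rz": 0, "gripper": 0.1},
    {"tx": 0, "ty": 0, "tz": 0.6, "rx": 0, "ry": 0, "rz": 0, "gripper": 0.1},
    {"tx": 0, "ty": 0, "tz": 0.6, "rx": 0, "ry": 0, "rz": 0, "gripper": 0.1},
    {"tx": 0, "ty": 0, "tz": 0.6, "rx": 0, "ry": 0, "rz": 0, "gripper": 0.1},
    {"tx": 0, "ty": 0, "tz": 0.2, "rx": 0, "ry": 0, "rz": 0, "gripper": 0.1},
    {"tx": 0, "ty": 0, "tz": 0, "rx": 0, "ry": 0, "rz": 0, "gripper": 0.1}
  ],
  "squeeze": 40
}}

```text
clock: 18.3
eef_pos: [564.8, -193.7, 86.2]
tcp_rot: [-3.141, 0.001, -0.198]
contact_force: [0.2, -0.2, 0.5]
opening: 0.547
```

Run:
```python
from h import *
s=r.sense();X=s["eef_pos"];print(s["clock"],X,s["opening"],s["contact_force"])
b,ds=r.grab_frame("side");m,R,c=cam("side");P=[]
for v in range(150,225):
  for u in range(320,376):
    _,q=ray("side",u,v);P.append(c+q*ds[v,u])
P=np.array(P);near=P[(np.hypot(P[:,0]-565,P[:,1]+194)<70)&(P[:,2]>103)]
n=near[(near[:,1]>-180)]   # in front of the wing
o=n[np.argsort(n[:,2])];print("lowest front-finger points",o[:8].round(0).tolist(),len(n))
```

```text
18.3 [ 564.78403365 -193.69299983   86.20985992] 0.5473178427086169 [ 0.1970071  -0.2247649   0.47683422]
lowest front-finger points [[527.0, -168.0, 103.0], [616.0, -149.0, 103.0], [590.0, -170.0, 103.0], [605.0, -164.0, 103.0], [538.0, -176.0, 103.0], [594.0, -147.0, 103.0], [574.0, -172.0, 103.0], [624.0, -176.0, 103.0]] 1082
```

TCP reads 86, below the panel face, with no contact. That confirms the offset, so I'll continue.

Call:
{"op": "move_arm", "data": {
  "increments": [
    {"tx": 0, "ty": 0, "tz": 0.5, "rx": 0, "ry": 0, "rz": 0, "gripper": 0.1},
    {"tx": 0, "ty": 0, "tz": 0.5, "rx": 0, "ry": 0, "rz": 0, "gripper": 0.1},
    {"tx": 0, "ty": 0, "tz": 0.5, "rx": 0, "ry": 0, "rz": 0, "gripper": 0.1},
    {"tx": 0, "ty": 0, "tz": 0, "rx": 0, "ry": 0, "rz": 0, "gripper": 0.1}
  ],
  "squeeze": 40
}}

```text
clock: 18.75
eef_pos: [564.6, -193.6, 71.0]
tcp_rot: [-3.141, 0.001, -0.198]
contact_force: [0.9, 0.1, 0.6]
opening: 0.552
```

Call:
{"op": "move_arm", "data": {
  "increments": [
    {"tx": 0, "ty": 0, "tz": 0, "rx": 0, "ry": 0, "rz": 0, "gripper": -1},
    {"tx": 0, "ty": 0, "tz": 0, "rx": 0, "ry": 0, "rz": 0, "gripper": -1},
    {"tx": 0, "ty": 0, "tz": 0, "rx": 0, "ry": 0, "rz": 0, "gripper": -1},
    {"tx": 0, "ty": 0, "tz": 0, "rx": 0, "ry": 0, "rz": 0, "gripper": -1},
    {"tx": 0, "ty": 0, "tz": 0, "rx": 0, "ry": 0, "rz": 0, "gripper": -1},
    {"tx": 0, "ty": 0, "tz": 0, "rx": 0, "ry": 0, "rz": 0, "gripper": -1}
  ],
  "squeeze": 40
}}

```text
clock: 19.35
eef_pos: [565.4, -193.7, 72.2]
tcp_rot: [-3.141, -0.0, -0.198]
contact_force: [-0.0, 3.2, 4.1]
opening: 0.129
```

Gripped (0.13 ≈ 12 mm). Turning clockwise by about 61.5°.

Call:
{"op": "move_arm", "data": {
  "increments": [
    {"tx": 0, "ty": 0, "tz": 0, "rx": 0, "ry": 0, "rz": 7.7, "gripper": -1},
    {"tx": 0, "ty": 0, "tz": 0, "rx": 0, "ry": 0, "rz": 7.7, "gripper": -1},
    {"tx": 0, "ty": 0, "tz": 0, "rx": 0, "ry": 0, "rz": 7.7, "gripper": -1},
    {"tx": 0, "ty": 0, "tz": 0, "rx": 0, "ry": 0, "rz": 7.7, "gripper": -1},
    {"tx": 0, "ty": 0, "tz": 0, "rx": 0, "ry": 0, "rz": 7.7, "gripper": -1},
    {"tx": 0, "ty": 0, "tz": 0, "rx": 0, "ry": 0, "rz": 7.7, "gripper": -1},
    {"tx": 0, "ty": 0, "tz": 0, "rx": 0, "ry": 0, "rz": 7.7, "gripper": -1},
    {"tx": 0, "ty": 0, "tz": 0, "rx": 0, "ry": 0, "rz": 7.6, "gripper": -1},
    {"tx": 0, "ty": 0, "tz": 0, "rx": 0, "ry": 0, "rz": 0, "gripper": -1},
    {"tx": 0, "ty": 0, "tz": 0, "rx": 0, "ry": 0, "rz": 0, "gripper": -1},
    {"tx": 0, "ty": 0, "tz": 0, "rx": 0, "ry": 0, "rz": 0, "gripper": -1}
  ],
  "squeeze": 40
}}

```text
clock: 20.45
eef_pos: [564.8, -194.2, 72.2]
tcp_rot: [3.141, -0.0, -1.271]
contact_force: [-4.0, 0.8, 5.0]
opening: 0.122
```

```bash
python3 - <<'E'
from h import *
s=r.sense();Rt=Ro.from_euler("xyz",s["tcp_rot"]).as_matrix();X=s["eef_pos"];print(s["clock"],X,np.degrees(s["tcp_rot"]),s["opening"],s["contact_force"],s["wrist_torque"],s["qpos"][5])
a,d=r.grab_frame("wrist");np.save("w10.npy",d);cv2.imwrite("w10.png",a[:,:,::-1])
m,R,c=cam("wrist",s);P=[]
for v in range(150,330):
  for u in range(260,370):
    _,q=ray("wrist",u,v,s);P.append(np.r_[c+q*d[v,u],u,v])
P=np.array(P);w=P[(abs(P[:,2]-129)<4)];T=(w[:,:3]-X)@Rt
w=w[(abs(T[:,1])<15)];T=(w[:,:3]-X)@Rt
print(len(w),w[:,2].mean(),"T x",T[:,0].min(),T[:,0].max(),"y",T[:,1].min(),T[:,1].max())
r_=cv2.minAreaRect(w[:,:2].astype(np.float32));print(r_)
E
python3 - <<'E'
import cv2
cv2.imwrite("pics/w10.png",cv2.imread("w10.png"))
E
```

```text
20.45 [ 564.81244158 -194.1883724    72.16516344] [ 1.79960579e+02 -1.63678179e-02 -7.28503778e+01] 0.12155061826430837 [-4.01641666  0.79774418  5.03974684] [ 0.02533098  0.42375917 -0.08141736] 2.509523294772839
2015 129.36526770337187 T x 6.828629164250232 23.428847141222924 y -14.95787907287506 14.992506066789446
((569.275146484375, -208.65455627441406), (29.951627731323242, 16.56366539001465), 16.978126525878906)
```

View pics/w10.png

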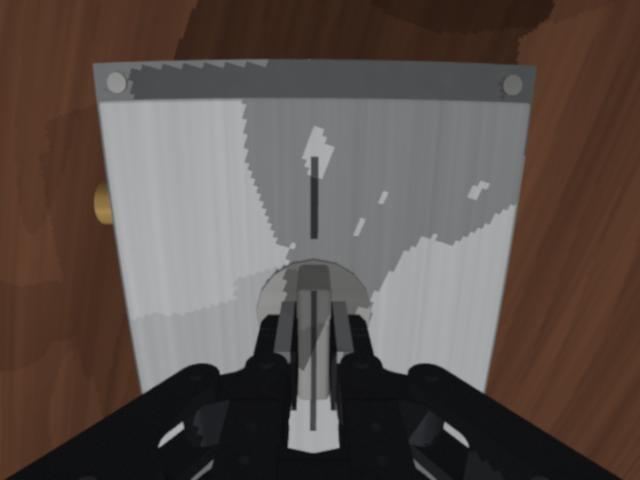

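The slot (x≈314) now lies in line with the far mark at (314,155–238) and the near mark at (313,400–430). I'll fit the angles.

Run:
```python
from h import *
s=r.sense();a=cv2.imread("w10.png",0);f=lambda u,v,z:at_z("wrist",u,v,z,s)
def fit(v0,v1,z,lo=303,hi=325):
    vs=np.arange(v0,v1);sub=255.-a[v0:v1,lo:hi];sub-=np.median(sub,1)[:,None];sub[sub<12]=0
    us=(sub*np.arange(lo,hi)).sum(1)/np.maximum(sub.sum(1),1e-6);ok=sub.sum(1)>0
    k=np.polyfit(vs[ok],us[ok],1);A,B=f(np.polyval(k,v0),v0,z),f(np.polyval(k,v1),v1,z);e=A-B
    return np.degrees(np.arctan2(e[1],e[0])).round(2),A.round(1),B.round(1),(us[ok]-np.polyval(k,vs[ok])).std().round(2)
print("mark far",fit(162,234,101));print("slot",fit(300,380,130,306,322));print("mark near",fit(404,428,101,306,320))
p=fit(162,234,101);q=fit(404,428,101,306,320);e=p[1]-q[2];print("marks overall",np.degrees(np.arctan2(e[1],e[0])))
# panel far edge direction
es=[]
for u in list(range(160,290,5))+list(range(340,500,5)):
    g=np.diff(a[85:115,u].astype(float));es.append((u,85+np.argmax(abs(g))))
es=np.array(es);k=np.polyfit(*es.T,1);A,B=f(150,np.polyval(k,150),101),f(490,np.polyval(k,490),101);e=B-A;print("panel edge deg",np.degrees(np.arctan2(e[1],e[0])),"len",np.linalg.norm(e))
```

```text
mark far (np.float64(-72.86), array([ 583.1, -253.2,  101. ]), array([ 574.8, -226.3,  101. ]), np.float64(0.15))
slot (np.float64(-73.23), array([ 570.8, -212.6,  130. ]), array([ 561.4, -181.5,  130. ]), np.float64(0.32))
mark near (np.float64(-73.31), array([ 551.1, -147.5,  101. ]), array([ 547. , -133.8,  101. ]), np.float64(0.04))
marks overall -73.17756761010182
panel edge deg -163.27800531414928 len 123.53129713383063
```

Slot at -73.2° against marks at -73.2°: aligned. Now I'll press the panel down while holding the wing.

Call:
{"op": "move_arm", "data": {
  "increments": [
    {"tx": 0, "ty": 0, "tz": 0, "rx": 0, "ry": 0, "rz": 0, "gripper": -1},
    {"tx": 0, "ty": 0, "tz": 0.2, "rx": 0, "ry": 0, "rz": 0, "gripper": -1},
    {"tx": 0, "ty": 0, "tz": 0.2, "rx": 0, "ry": 0, "rz": 0, "gripper": -1},
    {"tx": 0, "ty": 0, "tz": 0.2, "rx": 0, "ry": 0, "rz": 0, "gripper": -1},
    {"tx": 0, "ty": 0, "tz": 0, "rx": 0, "ry": 0, "rz": 0, "gripper": -1},
    {"tx": 0, "ty": 0, "tz": 0, "rx": 0, "ry": 0, "rz": 0, "gripper": -1}
  ],
  "squeeze": 70
}}

```text
clock: 21.1
eef_pos: [564.9, -194.2, 66.4]
tcp_rot: [3.141, -0.0, -1.271]
contact_force: [-3.8, 2.0, 8.7]
opening: 0.121
```

Call:
{"op": "move_arm", "data": {
  "increments": [
    {"tx": 0, "ty": 0, "tz": 0.2, "rx": 0, "ry": 0, "rz": 0, "gripper": -1},
    {"tx": 0, "ty": 0, "tz": 0.2, "rx": 0, "ry": 0, "rz": 0, "gripper": -1},
    {"tx": 0, "ty": 0, "tz": 0, "rx": 0, "ry": 0, "rz": 0, "gripper": -1},
    {"tx": 0, "ty": 0, "tz": 0, "rx": 0, "ry": 0, "rz": 0, "gripper": -1}
  ],
  "squeeze": 70
}}

```text
clock: 21.5
eef_pos: [564.9, -194.2, 62.7]
tcp_rot: [3.141, -0.0, -1.271]
contact_force: [-4.5, 1.4, 11.8]
opening: 0.125
```

Call:
{"op": "move_arm", "data": {
  "increments": [
    {"tx": 0, "ty": 0, "tz": 0.15, "rx": 0, "ry": 0, "rz": 0, "gripper": -1},
    {"tx": 0, "ty": 0, "tz": 0, "rx": 0, "ry": 0, "rz": 0, "gripper": -1},
    {"tx": 0, "ty": 0, "tz": 0, "rx": 0, "ry": 0, "rz": 0, "gripper": -1}
  ],
  "squeeze": 70
}}

```text
clock: 21.8
eef_pos: [564.9, -194.2, 62.1]
tcp_rot: [3.141, -0.001, -1.271]
contact_force: [-7.4, 2.4, 20.7]
opening: 0.123
```

Call:
{"op": "move_arm", "data": {
  "increments": [
    {"tx": 0, "ty": 0, "tz": 0.15, "rx": 0, "ry": 0, "rz": 0, "gripper": -1},
    {"tx": 0, "ty": 0, "tz": 0, "rx": 0, "ry": 0, "rz": 0, "gripper": -1},
    {"tx": 0, "ty": 0, "tz": 0, "rx": 0, "ry": 0, "rz": 0, "gripper": -1}
  ],
  "squeeze": 70
}}

```text
clock: 22.1
eef_pos: [565.0, -194.3, 62.0]
tcp_rot: [3.141, -0.001, -1.271]
contact_force: [-11.7, 3.7, 34.5]
opening: 0.118
```

Hard stop after 10.1 mm of travel. I'll ease back to about 22–25 N and verify from the cameras.

Call:
{"op": "move_arm", "data": {
  "increments": [
    {"tx": 0, "ty": 0, "tz": -0.13, "rx": 0, "ry": 0, "rz": 0, "gripper": -1},
    {"tx": 0, "ty": 0, "tz": 0, "rx": 0, "ry": 0, "rz": 0, "gripper": -1},
    {"tx": 0, "ty": 0, "tz": 0, "rx": 0, "ry": 0, "rz": 0, "gripper": -1},
    {"tx": 0, "ty": 0, "tz": 0, "rx": 0, "ry": 0, "rz": 0, "gripper": -1}
  ],
  "squeeze": 70
}}

```text
clock: 22.5
eef_pos: [565.0, -194.2, 62.1]
tcp_rot: [3.141, -0.001, -1.271]
contact_force: [-8.3, 2.1, 22.2]
opening: 0.116
```

Run:
```python
from h import *
s=r.sense();print(s["clock"],s["eef_pos"],np.degrees(s["tcp_rot"]),s["opening"],s["contact_force"])
a,d=r.grab_frame("wrist");_,ds=r.grab_frame("side");a=cv2.cvtColor(a,cv2.COLOR_RGB2GRAY);f=lambda u,v,z:at_z("wrist",u,v,z,s)
m,R,c=cam("wrist",s)
def pt(u,v):
    _,q=ray("wrist",u,v,s);return (c+q*np.median(d[v-2:v+3,u-2:u+3])).round(1)
print("panel",[pt(u,v)[2] for u,v in((150,130),(220,150),(400,130),(480,140),(260,180),(380,200))])
print("housing? ",pt(316,80)[2],"wing top",pt(307,320)[2],pt(321,330)[2])
def fit(v0,v1,z,lo,hi):
    vs=np.arange(v0,v1);sub=255.-a[v0:v1,lo:hi];sub-=np.median(sub,1)[:,None];sub[sub<12]=0
    us=(sub*np.arange(lo,hi)).sum(1)/np.maximum(sub.sum(1),1e-6);ok=sub.sum(1)>0
    k=np.polyfit(vs[ok],us[ok],1);e=f(np.polyval(k,v0),v0,z)-f(np.polyval(k,v1),v1,z);return np.degrees(np.arctan2(e[1],e[0])),us[ok].mean()
print("mark",fit(165,232,91,303,325),"slot",fit(300,380,120,306,322))
```

```text
22.5 [ 564.97992429 -194.24261343   62.12089638] [ 1.79984421e+02 -3.41477345e-02 -7.28488902e+01] 0.11647477065851408 [-8.31732302  2.06999902 22.24758181]
panel [np.float64(91.0), np.float64(91.2), np.float64(90.5), np.float64(90.9), np.float64(90.6), np.float64(90.8)]
housing?  81.9 wing top 119.9 119.9
mark (np.float64(-73.009009540892), np.float64(314.13958094743293)) slot (np.float64(-73.12156151670433), np.float64(313.4591556234196))
```

The panel is at 91 mm (fully down), the slot is 0.1° off the marks, and the force is steady at 22 N. Handing in.

```bash
python3 -c "
from rig import r
print(r.sign_off())"
```

```text
the job is handed in; nothing more can be done
None
```

I did the whole task in order and handed it in at about 22.6 s on the clock, still holding the wing with the panel pressed down.

- **Reset button:** I pushed it in with the pin until it hit a hard stop. The force climbed to 22 N with the tip about 16 mm below the hole mouth, which matches fully in.
- **Pin tool:** It is back in its block and let go. The collar met the block at the height it was gripped from, and a side view afterwards showed the tool upright and seated. I did not check it again after that.
- **Fastener:** I turned it about 61° clockwise from where it stood. The last check put the slot within about 0.1° of the far mark.
- **Panel:** The depth camera read 90.5–91.2 mm against 91 mm for fully down. It moved 10.1 mm to a hard stop and is held at about 22 N; the push peaked at 34.5 N.
- **Bystanders and look-alikes:** I never touched the tin, hat block, brush or turquoise look-alikes.

**Disagreements:**
- The real fingertips ended about 37 mm behind the reported TCP. My first grip on the fastener therefore closed on air above it, without touching anything, and I corrected it using depth. It also means the pin tool was held near the end of its handle, but it showed no slip.
- My first two move calls were refused because of their format.

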